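Slide the clip rail back into the drying stand

TASK

In the salon's colour room the clip drying stand has lost its rail after washing: slide the long steel rail, by its square grip block, through the holes of both upright side plates, so that its bare tip comes out beyond the far plate and the block stays outside the near one, then let it rest there. Leave the short rail, which belongs elsewhere, where it lies.

Things in the scene. Friction and masses are not known exactly. Their poses are not given: they have to be found in the camera images.
- rail: The long rail, 280 mm in all, 130 g: straight steel tube (dia 16, 230 mm) with a square black grip block (50 long, 22 x 22 mm) on one end, coaxial. Origin: block centre; +x along the tube, free tip at 255 mm, balance point at 92 mm. Starts lying on the counter (origin 11 mm up), tip towards world +y within 15 degrees. May be the nearer or the farther of the two.
- short_rail: The short rail, 150 mm in all, 90 g: straight steel tube (dia 16, 100 mm) with a square black grip block (50 long, 22 x 22 mm) on one end, coaxial. Origin: block centre; +x along the tube, free tip at 125 mm, balance point at 34 mm. Starts lying on the counter (origin 11 mm up), tip towards world +y within 15 degrees. Too short to span the stand; leave it.
- hole_right (a point): Centre of the 36 mm round, level through-hole in the drying stand's right side plate (seen from the robot), mid-thickness, 105 mm above the counter. Its y axis is the hole axis, right to left, within 12 degrees of world y. Stand is fixed: black base 110 x 144 x 10 mm, two upright white plastic plates 80 wide, 8 thick, tops at 140 mm.
- hole_left (a point): Centre of the 36 mm round, level through-hole in the drying stand's left side plate (seen from the robot), mid-thickness, 105 mm above the counter. Its y axis is the hole axis, right to left, within 12 degrees of world y. 128 mm from the right hole, same axis; 120 mm of free space between the plates, low drip tray below.

How it is judged (in metres and radians):
At the end, for the whole second after the job is handed in: The long rail rests still in both holes: each hole's middle is within 16 mm of the tube's axis (sideways and in height) and 27 to 246 mm from the block's centre along it, so the block is outside the plates and the tip past the far one. The short rail is within 40 mm of its start (x of hole_right in the frame of rail between 0.027 and 0.246 m and y of hole_right in the frame of rail between -0.016 and 0.016 m and z of hole_right in the frame of rail between -0.016 and 0.016 m and x of hole_left in the frame of rail between 0.027 and 0.246 m and y of hole_left in the frame of rail between -0.016 and 0.016 m and z of hole_left in the frame of rail between -0.016 and 0.016 m and linear speed of rail below 0.03 m/s and angular speed of rail below 0.3 rad/s and distance of short_rail from where it was at the start of the episode below 0.04 m); the robot touches nothing.
It fails at once if the short rail is moved more than 40 mm from where it lay (distance of short_rail from where it was at the start of the episode above 0.04 m).
It also fails if it takes over 45 s, if anything falls off the work surface, if the arm or the gripper's body presses on something with over 40 N, if the wrist force passes 120 N, or if a joint passes its speed limit or range.

ROBOT

A 6-joint arm with a two-finger parallel gripper is mounted at the origin on the work surface. World frame = base frame: x ahead of the robot, y to its left, z up, the work surface at z = 0. Lengths are in mm, angles in rad, forces in N, time in s.
With the tool pointing down it reaches from about 350 to 775 mm from the base axis. Payload 5.5 kg.
Tool frame: the origin (TCP) lies between the finger pads; the fingertips stand 19 mm ahead of it and the grasp point (between the pads) is the TCP; z points along the fingers, y is the line along which they close (so a half turn about z gives the same grasp; the last joint's range is limited). The gripper opens to 85 mm and grips with 20 to 120 N. Pads are 22 mm wide; open, the fingers measure 114 mm over their backs; the gripper's body (76 mm by 85 mm) begins 54 mm behind the grasp point. The pads swing forward as they close: fully open they stand 13 mm farther back than shut.
Start: joints at [-1.35, 0.313, 0.046, 1.304, 0, 1.431], TCP at [202.986, -538.021, 250.323] pointing down, gripper open.
Joint ranges: [-2.76, 2.76], [-0.86, 1.69], [-1.03, 1.26], [-2.2, 2.34], [-1.47, 1.5], [-3.14, 3.14]. Speed limits (rad/s): [2.57, 2.57, 3.14, 3.14, 3.14, 3.14].

INTERFACE

Orientations are given as a unit quaternion [x, y, z, w].
In Python, from cell import arm gives the robot as it stands.
- The arm moves only by the tool move_arm, never from a script. Its argument "deltas" is a list that holds one entry, the list of rows, each a list of 7 numbers: the finger opening in mm, from 0 to 85.4, then the shift along the tool's x, y, z in mm, then the turn, a rotation vector about the tool's x, y, z in rad. In form: [[[jaw, x, y, z, wx, wy, wz], ...]]. A call has 1 to 10 rows; each row shifts and turns the commanded pose from where the row before left it, along the tool's axes as they then stand; what a row does not reach is not made up. A row lasts 1/10 s, in which the tool goes at most 50 mm and 8.59 degrees, less where a joint would pass 70% of its speed; a pose out of reach is approached as far as the arm can. A call with a gripper value outside its range is refused whole. The fingers move at their own pace and stop on an object; "force" is the grip in N (left out, the last holds). Time passes only in rows, so rows that do not move let the fingers close. It gives the time, the measured TCP pose, the force, the opening and the grip force at its end, in the units of the state.
- arm.get_state(): the state, without advancing time (a new reading comes with each control period).
- arm.camera(name): name is "scene" or "top"; returns a dict with "img" (480x640x3 uint8, red, green, blue), "K" (3x3 intrinsics, pixels), "T" (4x4, takes a point from camera to world coordinates). Camera axes: x right, y up, looking along -z (the intrinsics and any distortion apply to the point x, -y, -z); pixel columns grow to the right and rows downward; lengths in mm; the calibration is good to about 2 mm. A picture is of the moment at which its call begins. There is no depth.
- arm.job_done(): hands the job in; it is judged then, once.
Trained networks look in a picture, given as the dict that the camera call returned (one of the last four; its "shot" number tells which), for a name from the list of things; names that differ only in an ending like _2 or _b are one class to them, and where a whole thing is asked for, a point or a joint stands for the part that bears it (a point fixed in the world has none). Each returns a list of dicts, best first, with "score" (0 to 1); they miss things now and then, are a little off and sometimes report something else, mostly with a low value. They report only what shows in the picture. A call takes as long as a camera call.
- arm.spot_in(picture, thing): "at" ([column, row] in pixels, amid what is visible of it).
- arm.silhouettes(picture, thing): "pixels" (480x640 bool, what is visible of it) and "at" ([column, row] in pixels, amid what is visible of it).
The state is a dict: "time": time; "qpos": joint angles; "qvel": joint speeds; "effort": joint torques, N m; "eef_pos": TCP position; "orientation": TCP orientation; "ft_force": force on the tool from outside, world axes, zero at the start; "torque": the same for the moment, N m; "opening": finger opening in mm; "finger_force": force on a finger pad.
Only numpy, scipy, OpenCV 4.12 (cv2) and the standard library are available. Lean on these libraries where they do the work, as an engineer would, in place of code of your own. Each camera call takes 0.05 s, during which the arm holds its last target. There are 200 camera calls.

## Working session

There is one attempt and no reset: what is moved stays moved. The work goes in short steps, Python scripts to look and compute and a tool call to move; the robot and the scene stay as the last step left them, time stands still between calls to the robot, and variables do not carry over. Pictures are saved under pics/ and viewed, at most 10 in all, crops included, and the job is handed in when it is done.

Besides the shell and the picture viewer there is one more tool, called after ">>>" as name([rows], argument=value, ...), one row to a line, values as JSON. move_arm: Moves the arm, as the interface text tells. Its arguments: {"type":"object","properties":{"deltas":{"type":"array","items":{"type":"array","items":{"type":"array","items":{"type":"number"}}}},"force":{"type":"number"}},"required":["deltas"]}

```bash
mkdir -p pics; ls; cat > h.py <<'E'
import numpy as np, cv2
from cell import arm
np.set_printoptions(precision=2,suppress=True)
def proj(p,P):
    P=np.atleast_2d(P).astype(float); T=np.linalg.inv(np.array(p["T"])); c=P@T[:3,:3].T+T[:3,3]
    c=c*[1,-1,-1]; u=c@np.array(p["K"]).T; return u[:,:2]/u[:,2:]
def ray(p,px):
    d=np.linalg.inv(np.array(p["K"]))@[px[0],px[1],1]; d=d*[1,-1,-1]; T=np.array(p["T"]); return T[:3,3],T[:3,:3]@d
def onz(p,px,z):
    o,d=ray(p,px); return o+d*(z-o[2])/d[2]
E
python3 - <<'E'
from h import *
for n in("scene","top"):
    p=arm.camera(n); cv2.imwrite(f"pics/{n}0.png",p["img"][:,:,::-1]); print(n,p.keys(),p["K"],p["T"])
    for t in("rail","short_rail"):
        for s in arm.silhouettes(p,t):
            ys,xs=np.nonzero(s["pixels"]); print(t,s["score"],s["at"],len(xs),xs.min(),xs.max(),ys.min(),ys.max())
    for t in("hole_right","hole_left"):
        print(t,[(s["score"],s["at"],onz(p,s["at"],105)) for s in arm.spot_in(p,t)])
print(arm.get_state())
E
```

```text
pics
scene dict_keys(['img', 'K', 'T', 'shot']) [[587.19   0.   318.2 ]
 [  0.   587.19 234.54]
 [  0.     0.     1.  ]] [[   0.39   -0.77    0.5  1037.56]
 [   0.92    0.32   -0.22 -230.43]
 [   0.01    0.55    0.84  959.49]
 [   0.      0.      0.      1.  ]]
rail 0.81 [215.5, 256.0] 1421 153 300 235 281
short_rail 0.74 [192.3, 338.6] 1050 160 247 322 355
hole_right [(0.89, [414.8, 213.3], array([549.52, 176.01, 105.  ]))]
hole_left [(0.65, [416.2, 212.2], array([548.35, 179.48, 105.  ]))]
top dict_keys(['img', 'K', 'T', 'shot']) [[600.57   0.   317.69]
 [  0.   600.57 246.41]
 [  0.     0.     1.  ]] [[  -0.01    0.99   -0.1   425.93]
 [  -1.     -0.01   -0.02  -28.01]
 [  -0.02    0.1     0.99 1071.03]
 [   0.      0.      0.      1.  ]]
rail 0.87 [404.1, 301.0] 1602 321 481 287 311
short_rail 0.57 [459.8, 217.3] 966 407 493 211 228
hole_right []
hole_left [(0.58, [191.9, 263.4], array([502.1 , 194.13, 105.  ]))]
{'time': 0.5, 'qpos': array([-1.35,  0.31,  0.05,  1.3 ,  0.  ,  1.43]), 'qvel': array([ 0., -0.,  0., -0., -0.,  0.]), 'effort': array([ -0.  , -48.  ,  29.85,   0.  ,  -0.  ,   0.  ]), 'eef_pos': array([ 202.98, -538.  ,  250.3 ]), 'orientation': array([0.98, 0.18, 0.  , 0.  ]), 'ft_force': array([-0.38,  0.02,  0.41]), 'torque': array([ 0.02, -0.05,  0.05]), 'finger_force': 0.0, 'opening': 85.33092596916914}
```

View pics/scene0.png

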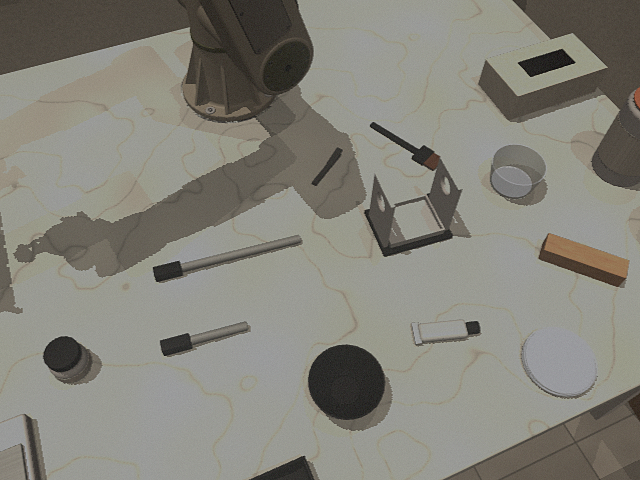

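View pics/top0.png

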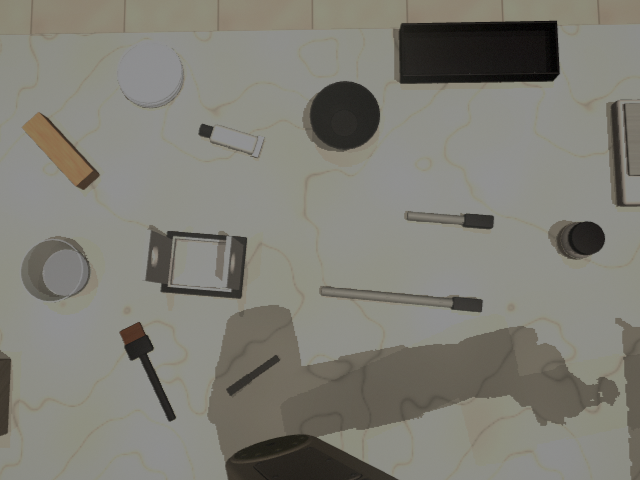

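The long rail is the one nearer the robot: in the top view its block is at (467,304) and its tip at (322,291). The short rail is at (460,217). The plates stand at columns ~157 (left) and ~236 (right). Next I measure the rail axis and look closer at the holes.

```bash
python3 - <<'E'
from h import *
ims=[]
for n,(x0,y0) in(("scene",(355,150)),("top",(135,205))):
    p=arm.camera(n)
    c=cv2.resize(p["img"][y0:y0+120,x0:x0+120,::-1],(400*2//2,400),interpolation=cv2.INTER_CUBIC) if 0 else cv2.resize(p["img"][y0:y0+120,x0:x0+120,::-1],(400,400),interpolation=cv2.INTER_CUBIC)
    c=np.clip(c.astype(float)*1.4,0,255).astype(np.uint8); ims.append(c)
    for t in("rail","short_rail"):
        s=arm.silhouettes(p,t)[0]; ys,xs=np.nonzero(s["pixels"])
        q=np.c_[xs,ys].astype(float); m=q.mean(0); d=np.linalg.svd(q-m,full_matrices=False)[2][0]
        a=(q-m)@d; e=[m+d*a.min(),m+d*a.max()]
        W=[onz(p,x,9) for x in e]; W.sort(key=lambda w:w[1]); v=W[1]-W[0]
        print(n,t,W[0],W[1],np.linalg.norm(v),"ang from +y (toward -x)",np.degrees(np.arctan2(-v[0],v[1])))
cv2.imwrite("pics/crop.png",np.hstack(ims))
E
```

```text
scene rail [ 429.59 -289.74    9.  ] [461.59 -10.16   9.  ] 281.4057364514997 ang from +y (toward -x) -6.528922868075119
scene short_rail [ 576.6  -315.95    9.  ] [ 593.31 -165.12    9.  ] 151.75406699950562 ang from +y (toward -x) -6.319373327318503
top rail [ 430.67 -293.88    9.  ] [458.97 -11.67   9.  ] 283.62801784030654 ang from +y (toward -x) -5.726282338311794
top short_rail [ 577.66 -319.62    9.  ] [ 591.43 -167.44    9.  ] 152.79868643595896 ang from +y (toward -x) -5.1683521906170835
```

View pics/crop.png

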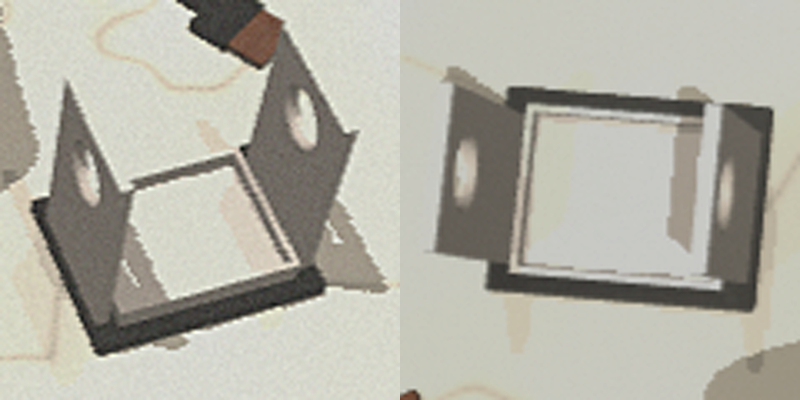

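```bash
cat > fit.py <<'E'
from h import *
from scipy.optimize import least_squares
# local stand: x ahead, y along axis, z
S=[((88,172),(0,-68,105)),((302,118),(0,60,105)),((67,82),(-40,-68,140)),((130,188),(40,-68,140)),((285,24),(-40,60,140)),((355,133),(40,60,140)),((100,353),(55,-72,0)),((34,202),(-55,-72,10))]
Tp=[((726,192),(0,-68,105)),((466,172),(0,60,105)),((508,87),(55,72,10)),((773,107),(55,-72,10)),((753,310),(-55,-72,0)),((487,290),(-55,72,10)),((453,85),(40,60,140)),((436,250),(-40,60,140))]
ps=arm.camera("scene"); pt=arm.camera("top")
def tr(L,o): return np.array([(o[0]+(a-o[2])*.3,o[1]+b*.3) for (a,b),_ in L]), np.array([l for _,l in L],float)
D=[(ps,)+tr(S,(355,150,0)),(pt,)+tr(Tp,(135,205,400))]
def W(v,L):
    c,s=np.cos(v[2]),np.sin(v[2]); return np.c_[v[0]+c*L[:,0]-s*L[:,1],v[1]+s*L[:,0]+c*L[:,1],L[:,2]]
for DD in(D,D[:1],D[1:]):
    f=lambda v:np.concatenate([(proj(p,W(v,L))-q).ravel() for p,q,L in DD])
    r=least_squares(f,[520,180,0],x_scale=[10,10,.1],loss="soft_l1"); v=r.x
    print(v,np.degrees(v[2])); print(f(v).reshape(-1,2).T)
    print("holes R,L",W(v,np.array([[0,-64,105],[0,64,105.]])))
E
python3 fit.py
```

```text
[508.88 197.11  -0.08] -4.852166827858961
[[-1.55 -1.36 -1.55 -3.6  -1.92 -3.84 -1.87 -2.07 -1.02 -1.3  -1.87 -1.47
  -0.15 -1.9  -1.24 -1.52]
 [ 0.55 -0.36 -1.13  1.44 -0.36 -0.13  1.6  -0.71 -0.24 -0.1  -0.95 -1.07
  -0.17 -0.46 -1.22  0.03]]
holes R,L [[503.47 133.34 105.  ]
 [514.3  260.88 105.  ]]
[510.31 200.68  -0.08] -4.7728599094396875
[[ 0.59  0.69  0.57 -1.33  0.12 -1.67  0.2  -0.17]
 [ 0.56 -0.42 -1.11  1.44 -0.41 -0.2   1.59 -0.69]]
holes R,L [[504.98 136.91 105.  ]
 [515.63 264.46 105.  ]]
[508.   194.87  -0.09] -4.9734052205037935
[[ 0.35  0.07 -0.56 -0.17  1.03 -0.71  0.23 -0.15]
 [ 0.39  0.36 -0.55 -0.5   0.4  -0.06 -0.75  0.5 ]]
holes R,L [[502.45 131.11 105.  ]
 [513.54 258.63 105.  ]]
```

>>> move_arm([
  [[85,0,0,0,0,0,-0.138],[85,0,0,0,0,0,-0.138],[85,0,0,0,0,0,-0.138],[85,0,0,0,0,0,-0.138],[85,0,0,0,0,0,-0.138],[85,0,0,0,0,0,-0.138],[85,0,0,0,0,0,-0.138],[85,0,0,0,0,0,-0.138]],
], force=100)

```text
time: 1.7
eef_pos: [203.0, -538.0, 250.3]
orientation: [0.742, 0.671, -0.0, 0.0]
ft_force: [-0.5, -0.1, -0.2]
opening: 84.8
finger_force: 0.0
```

>>> move_arm([
  [[85,29.5,20,13,0,0,0],[85,29.5,20,13,0,0,0],[85,29.5,20,13,0,0,0],[85,29.5,20,13,0,0,0],[85,29.5,20,13,0,0,0],[85,29.5,20,13,0,0,0],[85,29.5,20,13,0,0,0],[85,29.5,20,13,0,0,0],[85,29.5,20,13,0,0,0],[85,29.5,20,13,0,0,0]],
])

```text
time: 2.7
eef_pos: [434.0, -264.7, 120.0]
orientation: [0.744, 0.669, 0.0, 0.0]
ft_force: [1.4, -0.2, -0.2]
opening: 85.1
finger_force: 0.0
```

```bash
cat >> h.py <<'E'
from scipy.spatial.transform import Rotation as Ro
def to(P,yaw=None):
    s=arm.get_state(); R=Ro.from_quat(s["orientation"]); x=R.as_matrix()
    print("t",s["time"],"pos",s["eef_pos"],"ft",s["ft_force"],"open",s["opening"],"yaw",np.degrees(np.arctan2(x[1,0],x[0,0])),"z",x[:,2],"q",s["qpos"])
    print("shift tool",R.inv().apply(np.array(P)-s["eef_pos"]))
    if yaw is not None:
        t=Ro.from_euler("ZX",[yaw,180],degrees=True); print("turn",(R.inv()*t).as_rotvec())
E
python3 -c "
from h import *
to([432.9,-265.7,11],83.9)"
```

```text
t 2.7 pos [ 433.98 -264.74  120.03] ft [ 1.37 -0.2  -0.18] open 85.07522648515899 yaw 83.92301232654836 z [ 0. -0. -1.] q [-0.71  0.26 -0.35  0.95 -0.    0.97]
shift tool [ -1.02  -1.04 109.03]
turn [0. 0. 0.]
```

>>> move_arm([
  [[60,-1,-1,25,0,0,0],[60,0,0,25,0,0,0],[60,0,0,20,0,0,0],[60,0,0,16,0,0,0],[60,0,0,12,0,0,0],[20,0,0,0,0,0,0],[15,0,0,0,0,0,0],[15,0,0,0,0,0,0],[15,0,0,0,0,0,0],[15,0,0,0,0,0,0]],
], force=100)

```text
time: 3.7
eef_pos: [432.6, -267.3, 23.4]
orientation: [0.744, 0.669, 0.0, 0.001]
ft_force: [-1.0, -0.2, 6.0]
opening: 19.7
finger_force: 99.0
```

>>> move_arm([
  [[15,0,0,0,0,0,0],[15,0,0,0,0,0,0]],
])

```text
time: 3.9
eef_pos: [432.6, -267.3, 23.4]
orientation: [0.744, 0.669, 0.0, 0.001]
ft_force: [-1.4, 0.7, 6.3]
opening: 19.6
finger_force: 99.1
```

>>> move_arm([
  [[15,0,0,-14,0,0,0],[15,0,0,-25,0,0,0],[15,0,0,-25,0,0,-0.02],[15,0,0,-30,0,0,0],[15,18,6,0,0,0,0],[15,28,8,0,0,0,0],[15,28,8,0,0,0,0],[15,25,7,0,0,0,0],[15,12,3,0,0,0,0],[15,0,0,0,0,0,0]],
])

```text
time: 4.9
eef_pos: [473.5, -157.8, 116.3]
orientation: [0.736, 0.677, -0.0, -0.0]
ft_force: [-0.3, 0.4, -1.3]
opening: 19.3
finger_force: 98.4
```

```bash
cat > meas.py <<'E'
from h import *
from scipy.optimize import least_squares
# fit rail axis from both silhouettes: mid-lines of tube + tip
to([478.5,-160.5,117],85.15)
ims=[];Q=[]
for n in("scene","top"):
    p=arm.camera(n); s=arm.silhouettes(p,"rail"); print(n,[k["score"] for k in s]); m=s[0]["pixels"]
    im=p["img"][:,:,::-1].copy(); im[...,2][m]=255; ims.append(cv2.resize(im,(400,300)))
    ys,xs=np.nonzero(m); 
    col=np.arange(xs.min(),xs.max()+1); c=np.array([ys[xs==k].mean() if (xs==k).any() else np.nan for k in col]); w=np.array([(xs==k).sum() for k in col])
    # tube part: tip side (scene: high col, top: low col)
    L=100; sel=slice(-L,-4) if n=="scene" else slice(4,L)
    ok=~np.isnan(c[sel]); k=np.polyfit(col[sel][ok],c[sel][ok],1)
    tipc=col[-1]+.5 if n=="scene" else col[0]-.5
    print(n,"line",k,"resid",np.std(c[sel][ok]-np.polyval(k,col[sel][ok])),"tip",tipc,np.polyval(k,tipc),"w",np.median(w[sel]))
    Q.append((p,tipc,k))
cv2.imwrite("pics/m_%d.png"%(arm.get_state()["time"]*100),np.hstack(ims))
def res(v):
    tip=v[:3]; d=np.array([v[3],1,v[4]]); r=[]
    for p,tc,k in Q:
        for l in(0,60,110):
            u=proj(p,tip-d*l)[0]; r.append((u[1]-np.polyval(k,u[0]))/np.hypot(1,k[0]))
        r.append(.5*(proj(p,tip)[0,0]-tc))
    return np.array(r)
r=least_squares(res,[490,90,105,.08,0],x_scale=[10,10,10,.1,.1])
print("tip",r.x[:3],"slope x,z",r.x[3:],"res",r.fun)
E
python3 meas.py; ls pics
```

```text
t 4.9 pos [ 473.55 -157.76  116.27] ft [-0.34  0.36 -1.31] open 19.296420446790925 yaw 85.21474151548384 z [-0. -0. -1.] q [-0.48  0.25 -0.38  0.94 -0.    1.17]
shift tool [-2.31  5.16 -0.73]
turn [-0.  0.  0.]
scene [0.7, 0.15]
scene line [ -0.26 299.23] resid 0.20049769726687053 tip 363.5 205.46774224543313 w 9.5
top [0.59]
top line [  0.08 245.92] resid 0.33175230915239656 tip 252.5 266.9282821260625 w 11.0
tip [495.94  97.87 101.38] slope x,z [0.09 0.  ] res [ 0.03  0.01 -0.01 -0.6  -0.08 -0.03  0.01 -0.51]
crop.png
m_509.png
scene0.png
top0.png
```

>>> move_arm([
  [[15,0,5,-3,0,0,0],[15,12,0,0,0,0,0],[15,15,0,0,0,0,0],[15,15,0,0,0,0,0],[15,15,0,0,0,0,0],[15,15,0,0,0,0,0],[15,13,0,0,0,0,0],[15,0,0,0,0,0,0]],
])

```text
time: 5.9
eef_pos: [485.6, -72.6, 119.3]
orientation: [0.736, 0.677, -0.0, -0.0]
ft_force: [0.2, -0.4, -1.8]
opening: 19.2
finger_force: 98.4
```

```bash
python3 - <<'E'
from h import *
to([0,0,0]); ims=[]
for n,(x0,y0) in(("scene",(340,150)),("top",(135,205))):
    p=arm.camera(n)
    c=cv2.resize(p["img"][y0:y0+120,x0:x0+120,::-1],(400,400),interpolation=cv2.INTER_CUBIC)
    ims.append(np.clip(c.astype(float)*1.4,0,255).astype(np.uint8))
cv2.imwrite("pics/ins1.png",np.hstack(ims))
E
```

```text
t 5.9 pos [485.55 -72.6  119.27] ft [ 0.22 -0.42 -1.78] open 19.229074876928802 yaw 85.2361760312636 z [-0.  0. -1.] q [-0.31  0.24 -0.39  0.94  0.    1.34]
shift tool [  32.   -489.87  119.43]
```

View pics/ins1.png

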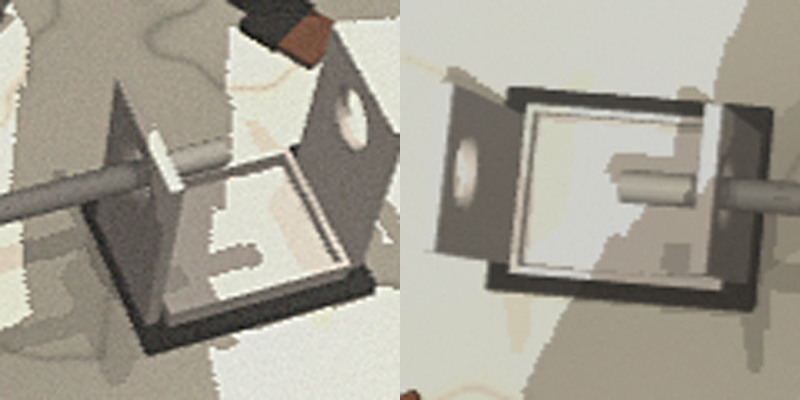

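The tip is through the near plate, and the wrist force shows no contact. I'll keep going along the same line.

>>> move_arm([
  [[15,12,0,0,0,0,0],[15,15,0,0,0,0,0],[15,15,0,0,0,0,0],[15,15,0,0,0,0,0],[15,10,0,0,0,0,0],[15,10,0,0,0,0,0],[15,10,0,0,0,0,0],[15,10,0,0,0,0,0],[15,3,0,0,0,0,0],[15,0,0,0,0,0,0]],
])

```text
time: 7.0
eef_pos: [494.3, 25.4, 119.2]
orientation: [0.737, 0.676, -0.0, 0.0]
ft_force: [0.3, 0.2, -1.6]
opening: 19.9
finger_force: 98.4
```

```bash
python3 - <<'E'
from h import *
to([0,0,0]); ims=[]
for n,(x0,y0) in(("scene",(340,130)),("top",(125,205))):
    p=arm.camera(n)
    c=cv2.resize(p["img"][y0:y0+120,x0:x0+120,::-1],(400,400),interpolation=cv2.INTER_CUBIC)
    ims.append(np.clip(c.astype(float)*1.4,0,255).astype(np.uint8))
cv2.imwrite("pics/ins2.png",np.hstack(ims))
E
```

```text
t 7.0 pos [494.27  25.41 119.24] ft [ 0.29  0.18 -1.55] open 19.894988216972312 yaw 85.1158149389689 z [-0. -0. -1.] q [-0.11  0.24 -0.39  0.94 -0.    1.55]
shift tool [ -67.38 -490.3   119.29]
```

View pics/ins2.png

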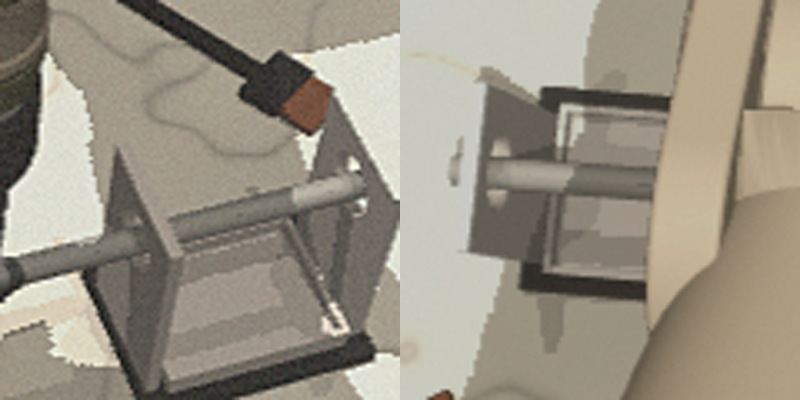

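The tip shows beyond the far plate in the top crop at (455,168), so I push in the last 50 mm and then lower the rail.

>>> move_arm([
  [[15,10,0,0,0,0,0],[15,13,0,0,0,0,0],[15,13,0,0,0,0,0],[15,10,0,0,0,0,0],[15,4,0,0,0,0,0],[15,0,0,4,0,0,0],[15,0,0,3,0,0,0],[15,0,0,0,0,0,0]],
])

```text
time: 7.9
eef_pos: [498.0, 74.6, 111.6]
orientation: [0.737, 0.676, -0.001, -0.0]
ft_force: [-0.0, 0.3, -1.2]
opening: 19.6
finger_force: 98.4
```

>>> move_arm([
  [[15,0,0,2,0,0,0],[15,0,0,1,0,0,0],[15,0,0,0,0,0,0]],
])

```text
time: 8.2
eef_pos: [498.6, 74.5, 109.3]
orientation: [0.737, 0.676, -0.0, 0.0]
ft_force: [0.3, -1.2, -0.1]
opening: 19.6
finger_force: 98.4
```

>>> move_arm([
  [[21,0,0,0.5,0,0,0],[24,0,0,0,0,0,0],[28,0,0,0,0,0,0],[36,0,0,0,0,0,0],[50,0,0,0,0,0,0],[50,0,0,0,0,0,0],[50,0,0,-10,0,0,0],[50,0,0,-20,0,0,0],[50,0,0,-30,0,0,0],[50,0,0,-40,0,0,0]],
], force=20)

```text
time: 9.2
eef_pos: [497.4, 74.8, 209.1]
orientation: [0.737, 0.676, -0.001, -0.001]
ft_force: [0.6, -0.7, -0.6]
opening: 49.6
finger_force: 0.0
```

>>> move_arm([
  [[50,-20,0,-30,0,0,0],[50,-40,0,-10,0,0,0],[50,-40,0,0,0,0,0],[50,-40,0,0,0,0,0],[50,-40,0,0,0,0,0],[50,-40,0,0,0,0,0],[50,-40,0,0,0,0,0],[50,-20,0,0,0,0,0],[50,0,0,0,0,0,0],[50,0,0,0,0,0,0]],
])

```text
time: 10.2
eef_pos: [474.3, -204.3, 249.2]
orientation: [0.737, 0.676, 0.0, -0.0]
ft_force: [-0.0, -1.0, 0.0]
opening: 49.8
finger_force: 0.0
```

```bash
sed -i 's/\[490,90,105,.08,0\]/[520,330,95,.08,0]/' meas.py; python3 meas.py; python3 - <<'E'
from h import *
ims=[]
for n,(x0,y0) in(("scene",(320,120)),("top",(110,180))):
    p=arm.camera(n)
    c=cv2.resize(p["img"][y0:y0+160,x0:x0+160,::-1],(400,400),interpolation=cv2.INTER_CUBIC)
    ims.append(np.clip(c.astype(float)*1.4,0,255).astype(np.uint8))
    print([onz(p,s["at"],9) for s in arm.spot_in(p,"short_rail")[:1]])
cv2.imwrite("pics/end.png",np.hstack(ims))
E
```

```text
t 10.2 pos [ 474.33 -204.25  249.24] ft [-0.04 -0.98  0.  ] open 49.7677584941351 yaw 85.0052057343365 z [ 0.  0. -1.] q [-0.56  0.2  -0.11  1.26  0.    1.1 ]
shift tool [ 43.92   0.32 132.25]
turn [ 0. -0. -0.]
scene [0.94]
scene line [ -0.27 309.52] resid 0.44739360780752235 tip 480.5 178.1974580573707 w 8.0
top [0.65]
top line [  0.08 244.11] resid 0.2535864015956709 tip 111.5 253.1910248428501 w 9.0
tip [521.14 330.24  96.99] slope x,z [0.09 0.02] res [ 0.06  0.02 -0.01 -0.61 -0.09 -0.03  0.02 -0.48]
[array([ 578.81, -262.45,    9.  ])]
[array([ 590.88, -216.28,    9.  ])]
```

View pics/end.png

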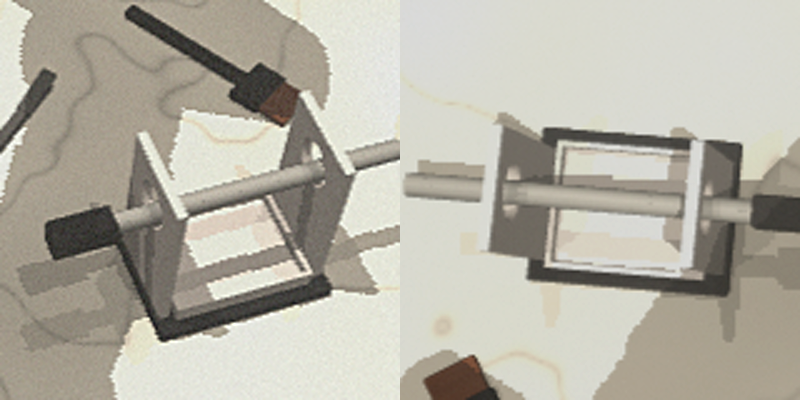

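The rail rests in both holes. Its block is clear of the near plate, and the tip is about 70 mm past the far one. The gripper is well away from everything.

```bash
python3 -c "
from cell import arm
print(arm.job_done())"
```

```text
the job is handed in; nothing more can be done
None
```

I handed the job in at about 10 s of the 45 s: the long rail rests through both holes with its block outside the near plate and its tip about 70 mm past the far one, the short rail was not touched, and no verdict came back.

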